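# Reverse the ratchet and clamp a sample in the bonding press

## Robot

A 7-joint arm with a two-finger parallel gripper is mounted at the origin on a cart in front of the work surface, level with it; the furniture and walls round the work are solid. World frame = base frame: x ahead of the robot, y to its left, z up, the work surface at z = 0. Lengths are in m, angles in rad, forces in N, time in s.
With the tool pointing down it reaches from about 0.4 to 0.9 m from the base axis. Payload 5.6 kg.
Tool frame: the origin (TCP) lies at the very end of the fingers, on their centre line; the grasp point (between the pads) lies 19 mm behind it; z points along the fingers, y is the line along which they close (so a half turn about z gives the same grasp; the last joint's range is limited). The gripper opens to 92 mm and grips with 3 to 60 N. Pads are 20 mm wide; open, the fingers measure 128 mm over their backs; the gripper's body (75 mm by 189 mm) begins 69 mm behind the grasp point.
Start: joints at [1.249, 0.468, -0.012, 1.603, 0.006, 1.071, -0.056], TCP at [0.179, -0.625, 0.215] pointing down, gripper open.
Joint ranges: [-2.53, 2.53], [-0.31, 2.02], [-1.57, 1.55], [0.28, 2.44], [-1.29, 4.43], [0.15, 1.84], [-2.92, 2.92]. Speed limits (rad/s): [2.57, 2.57, 3.14, 3.14, 3.14, 3.14, 3.14].

## Interface

Orientations are given as [roll, pitch, yaw] about the fixed x, y, z axes, in that order (R = Rz(yaw) Ry(pitch) Rx(roll)).
In Python, from rig import r, effector, kinematics, optics, look_for gives the robot as it stands. The module is installed in compiled form; this text tells all that it offers. Calls block until the motion is done:
- r.reach(position, orientation): joint-space move of the TCP to a pose.
- r.move_l(position, feed=0.15, frame=None, stop_force=None): straight line of the TCP; frame=None keeps the orientation; feed is the mean speed in m/s. With stop_force (N) it stops when the force on the tool has changed by that much, and returns True; else False.
- r.goto_joints(angles): joint-space move.
- effector.grip(opening): finger opening in m; the grip force is fixed at half the most; returns when the fingers have stopped.
- r.dwell(seconds).
- kinematics.ik(position, orientation): joint angles nearest the present ones, or None.
- r.read_state(): the state.
- optics.read_camera(name): name is "scene" or "side" or "wrist"; returns the picture (384x512x3 uint8, red, green, blue); there is no depth.
- optics.calibration(name): a dict with "vertical_fov" (degrees; the focal length in pixels is half the picture's height over the tangent of half this angle, whatever the lens; pixels are square), "cx", "cy" (the principal point, pixels), "distortion" ([k1, k2, p1, p2, k3] as OpenCV has them; the pictures are not rectified), "xyz" and "orientation" of the camera in the world; the wrist camera has in their place "mount" (4x4, takes a point from camera to tool coordinates, whose origin is the TCP and whose axes are the flange's). Camera axes: x right, y up, looking along -z (the intrinsics and any distortion apply to the point x, -y, -z); pixel columns grow to the right and rows downward; lengths in m; the calibration is good to about 2 mm. A picture is of the moment at which its call begins: read the wrist's pose just before it. calibration takes no time and is no camera call.
A pose or a line that the arm cannot do raises r.IKError and nothing moves.
- r.hand_in(): hands the job in; it is judged then, once.
Trained networks look in the newest picture that a camera, given by its name, has taken for a name from the list of things; names that differ only in an ending like _2 or _b are one class to them, and where a whole thing is asked for, a point or a joint stands for the part that bears it (a point fixed in the world has none). Each returns a list of dicts, best first, with "score" (0 to 1); they miss things now and then, are a little off and sometimes report something else, mostly with a low value. They report only what shows in the picture. A call takes as long as a camera call.
- look_for(target, camera): "rect" ([left, top, width, height] in pixels, round what is visible of it).
The state is a dict: "t": time; "joints": joint angles; "qd": joint speeds; "joint_efforts": joint torques, N m; "ee_pos": TCP position; "ee_rot": TCP orientation; "ft_force": force on the tool from outside, world axes, zero at the start; "wrist_torque": the same for the moment, N m; "width": finger opening in m; "finger_force": force on a finger pad.
Only numpy, scipy, OpenCV 4.12 (cv2) and the standard library are available. Lean on these libraries where they do the work, as an engineer would, in place of code of your own. Each camera call takes 0.05 s, during which the arm holds its last target. There are 200 camera calls.

## Task

A freshly glued sample puck sits in the small bonding press, and the press's ratchet wrench has been left set to raise. Flip the direction lever on the wrench head fully over to the other side (lowering), and before any turning check by a back stroke of the handle, anticlockwise by some 35 degrees or more, that the wrench now free-wheels that way and the platen stays put. Then crank clockwise, stroke by stroke, until the foot clamps the puck firmly - stop when the pull at the grip has risen to about one and a half times the free-running pull, well short of double - and let go, leaving the things around the press where they are.

Things in the scene. Friction and masses are not known exactly. Their poses are not given: they have to be found in the camera images.
- press: two-column bonding press fixed to the bench: dark base 110 (x) x 150 (y) x 14 mm, 14 mm columns at y = -55 and 55 mm, dark bridge 42 x 152 mm across their tops, its top at 112 mm (column nuts to 118 mm). Origin: centre of the base's underside; z: the spindle's axis; -x: its front. On the base a steel bed, top at 18 mm, with a 3 mm high round rim in which the puck sits.
- spindle_top (a point): on the spindle's axis in the toothed wheel, 126.5 mm above the bench. Clockwise from above sends the platen down, 12 mm a turn. Free-running it takes about 4.4 N at handle_grip in motion (2 to 3 N when halted); once the foot bears, 1.7 N more per 100 N of clamping, rising steeply: some 390 N per rad of spindle. Wanted: 50 to 220 N; over 260 N spoils the sample. The spindle holds where it is left.
- wrench (a joint): swing of the ratchet wrench about the spindle, rad: 0 = handle along the press's -x axis; grows clockwise seen from above (handle towards the press's +y); no end stops. Open-topped steel head 47 mm across with a 16-tooth wheel: up to 30 degrees of each drive stroke are lost before the pawl bites. In the free-wheel direction it clicks and needs under 1.5 N at the grip.
- handle_grip (a point): middle of the wrench's black grip, on its axis, 115 mm from the spindle's axis, 125.5 mm above the bench. The grip is a straight horizontal bar, 17 to 18 mm thick and wide, from 82 to 152 mm from the spindle's axis, pointing radially outwards; this point's x axis points along the bar to the spindle, z up. All of the wrench but its lever lies between 117 and 135 mm height.
- lever (a joint): direction lever on the wrench, rad. 0 = tab fully to the left (seen from the handle's end, looking at the head): drives anticlockwise, raising the platen, and free-wheels clockwise. 0.8 = tab fully to the right: drives clockwise, lowering it, and free-wheels anticlockwise. Friction keeps it where it is left; hard stops at both ends; takes about 2 to 4 N at the tab.
- lever_tab (a point): middle of the lever's upright thumb tab, 9 mm long, 6.5 mm wide, from 133.5 to 147.5 mm above the bench (this point at 141.5 mm), over the middle of the wrench head; all else near is under 135 mm. The flat steel lever turns on a pin in the head, 30 mm from the spindle's axis towards the handle; the tab is 22.5 mm from the pin, and this point's x axis points from pin to tab.
- platen: the moving platen: aluminium crosshead 34 x 137 mm guided on the columns, with a steel foot, 28 mm in diameter, below its middle. Its frame stays parallel to the press's and goes down with it.
- foot (a point): centre of the underside of the platen's foot, on the spindle's axis; at the start 2 to 5 mm above the puck.
- puck: the sample puck in the press: black resin disc with a bright face, 32 mm in diameter, 19 mm high, origin at the centre of its underside, standing on the bed.
- spare_puck: bystander: low black sample puck, 32 mm in diameter, 14 mm high, beside the press.
- dish: bystander: shallow round petri dish with lid, 58 mm in diameter, 15 mm high, in front of the press.
- black_tweezers: bystander: black tweezers lying on edge, 122 mm long, 9 mm high, in front of the press.

How it is judged:
On the way, in this order (a step that is already met when the one before it is completed fails the run):
1. the direction lever is flipped over to the lowering side while the platen has not moved (value of joint lever above 0.65 rad and distance of foot from where it was at the start of the episode below 0.0006 m), for 0.2 s.
2. free-wheel check: the handle is swung back anticlockwise by 5 cm or more from where it started (about 26 degrees), the lever still on the lowering side and the platen not moved (less than 0.6 mm) (value of joint lever above 0.6 rad and distance of handle_grip from where it was at the start of the episode above 0.05 m and value of joint wrench below -0.05 rad and distance of foot from where it was at the start of the episode below 0.0006 m), for 0.1 s.
At the end, for the whole second after the job is handed in: The foot clamps the puck with 50 to 220 N and stays so when let go; the puck stands upright (within 0.08 rad) in its rim, within 6 mm of the press's axis; the platen is at rest and the direction lever is still on the lowering side (above 0.6 rad) (contact force between platen and puck between 50 and 220 N and value of joint lever above 0.6 rad and angle between puck's own z axis and vertical below 0.08 rad and horizontal distance between puck and press below 0.006 m and linear speed of platen below 0.005 m/s); the robot touches nothing.
It fails at once if the sample is over-pressed: the foot bears on the puck with more than 260 N (contact force between platen and puck above 260 N).
It fails at once if the wrench is worked while it is set the wrong way: the platen moves more than 1.5 mm with the lever on the raising side (value of joint lever below 0.4 rad and distance of foot from where it was at the start of the episode above 0.0015 m).
It fails at once if a bystander is disturbed: a spare puck, the dish or the black tweezers moves more than 15 mm (distance of any of spare_puck, dish, black_tweezers from where it was at the start of the episode above 0.015 m).
It also fails if it takes over 72 s, if anything falls off the work surface, if the arm or the gripper's body presses on something with over 40 N, if the wrist force passes 120 N, or if a joint passes its speed limit or range.

## Working session

There is one attempt and no reset: what is moved stays moved. The work goes in short steps, each a Python script; the robot and the scene stay as the last script left them, time stands still between calls to the robot, and variables do not carry over. Pictures are saved under pics/ and viewed, at most 10 in all, crops included, and the job is handed in when it is done.

```bash
mkdir -p pics; python3 - <<'E'
from rig import r, effector, kinematics, optics, look_for
import cv2, numpy as np
s=r.read_state(); print(s['t'],s['ee_pos'],s['ee_rot'],s['width'])
ims=[]
for c in ["scene","side"]:
    im=optics.read_camera(c); cv2.imwrite(f"pics/{c}0.png",im[:,:,::-1]); ims.append(im)
    print(c,optics.calibration(c))
    for n in ["press","spindle_top","handle_grip","lever_tab","puck","dish","black_tweezers","spare_puck","platen","wrench","lever"]:
        print(n,[(np.round(d['rect']).tolist(),round(d['score'],2)) for d in look_for(n,c)[:2]])
print(optics.calibration("wrist"))
E
```

```text
0.0 [ 0.1786476  -0.62436721  0.21364659] [-3.13984636e+00  1.55843443e-04  2.78816480e-01] 0.09182677822918846
scene {'vertical_fov': 42.77201462310777, 'cx': 247.13349634677587, 'cy': 195.4422197278978, 'distortion': array([0.01692154, 0.        , 0.        , 0.        , 0.        ]), 'xyz': array([-0.04122077, -0.2732501 ,  0.61828184]), 'orientation': array([ 0.9199392 , -0.01806987, -1.04784613])}
press [([158.0, 150.0, 101.0, 90.0], 0.75)]
spindle_top [([161.0, 148.0, 99.0, 89.0], 0.97)]
handle_grip [([161.0, 152.0, 65.0, 57.0], 0.67)]
lever_tab [([200.0, 148.0, 12.0, 18.0], 0.58)]
puck [([207.0, 200.0, 16.0, 9.0], 0.66)]
dish [([204.0, 246.0, 30.0, 22.0], 0.68)]
black_tweezers [([136.0, 227.0, 60.0, 17.0], 0.61), ([180.0, 175.0, 66.0, 29.0], 0.36)]
spare_puck [([254.0, 231.0, 17.0, 18.0], 0.64), ([206.0, 240.0, 27.0, 28.0], 0.16)]
platen [([183.0, 171.0, 60.0, 33.0], 0.95)]
wrench [([161.0, 151.0, 64.0, 63.0], 0.63)]
lever [([197.0, 151.0, 9.0, 21.0], 0.67)]
side {'vertical_fov': 51.17251903365772, 'cx': 253.05496940921088, 'cy': 191.33793866301386, 'distortion': array([-0.059
[... 607 characters left out ...]
2.0], 0.71)]
platen [([229.0, 173.0, 34.0, 26.0], 0.91)]
wrench [([184.0, 154.0, 70.0, 27.0], 0.77)]
lever [([186.0, 153.0, 93.0, 70.0], 0.68), ([230.0, 171.0, 32.0, 28.0], 0.61)]
{'vertical_fov': 58.51295181987433, 'cx': 264.09784452704923, 'cy': 188.4201932096715, 'distortion': array([-0.0377534,  0.       ,  0.       ,  0.       ,  0.       ]), 'mount': array([[ 1.84344298e-04,  9.67910125e-01,  2.51296549e-01,
         7.08076030e-02],
       [ 9.99999764e-01, -3.44881803e-04,  5.94796604e-04,
         6.81487646e-04],
       [ 6.62377263e-04,  2.51296380e-01, -9.67909960e-01,
        -1.71259731e-01],
       [ 0.00000000e+00,  0.00000000e+00,  0.00000000e+00,
         1.00000000e+00]])}
```

```bash
python3 - <<'E'
import cv2,numpy as np
a=cv2.imread('pics/scene0.png')[130:280,120:290];b=cv2.imread('pics/side0.png')[130:280,160:330]
cv2.imwrite('pics/both.png',np.vstack([np.hstack([cv2.resize(x,None,fx=2.3,fy=2.3,interpolation=cv2.INTER_CUBIC) for x in (a,b)])]))
E
cat > h.py <<'E'
from rig import r, effector, kinematics, optics, look_for
import cv2, numpy as np
from scipy.spatial.transform import Rotation as R
def cam(name,st=None):
    c=optics.calibration(name); f=192/np.tan(np.radians(c['vertical_fov'])/2)
    K=np.array([[f,0,c['cx']],[0,f,c['cy']],[0,0,1]])
    if 'mount' in c:
        T=np.eye(4);T[:3,:3]=R.from_euler('xyz',st['ee_rot']).as_matrix();T[:3,3]=st['ee_pos'];T=T@c['mount']
    else:
        T=np.eye(4);T[:3,:3]=R.from_euler('xyz',c['orientation']).as_matrix();T[:3,3]=c['xyz']
    return K,np.array(c['distortion']),T
def px2z(uv,z,C):
    K,d,T=C
    p=cv2.undistortPoints(np.array(uv,float).reshape(-1,1,2),K,d).reshape(-1,2)
    v=np.c_[p[:,0],-p[:,1],-np.ones(len(p))]@T[:3,:3].T
    return T[:3,3]+v*((z-T[2,3])/v[:,2])[:,None]
def proj(P,C):
    K,d,T=C
    q=(np.atleast_2d(P)-T[:3,3])@T[:3,:3]; q=q*[1,-1,-1]
    return cv2.projectPoints(q,np.zeros(3),np.zeros(3),K,d)[0].reshape(-1,2)
E
python3 - <<'E'
from h import *
C=cam('scene'); S=cam('side')
print(px2z([[206,157],[215,204],[219,257],[262,240]],.1415,C)[0],px2z([[219,257]],.0075,C),px2z([[262,240]],.007,C))
print(px2z([[222,231]],.0075,S),px2z([[260,233]],.007,S))
E
```

```text
[0.56546657 0.15127619 0.1415    ] [[0.47831434 0.07075416 0.0075    ]] [[0.55679648 0.02716753 0.007     ]]
[[0.48901598 0.06677117 0.0075    ]] [[0.56660276 0.02895118 0.007     ]]
```

View pics/both.png

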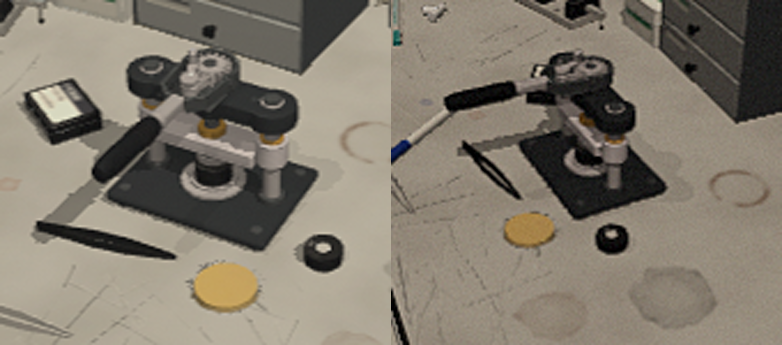

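The scene shows the press (right), with handle pointing left-front (grip from about px (163,203) to (187,184) in the scene picture), nuts at (185,159) and (238,175), a lever tab near (203,157), dish, spare puck and tweezers in front.

```bash
python3 - <<'E'
from h import *
C=cam('scene'); S=cam('side')
n=px2z([[185.2,158.7],[238.3,174.8]],.118,C); print(n,n.mean(0),np.linalg.norm(n[0]-n[1]))
g=px2z([[162.6,203],[187.4,184]],.1255,C); print(g)
m=px2z([[160+(635-391)/2.3,130+103/2.3]],.118,S);print(m)
p=n.mean(0)
print(p)
for yaw in np.arange(-3,3.1,.5):
    for dz in (.38,.32):
        q=kinematics.ik([p[0]-.03,p[1],dz],[np.pi,0,yaw]); print(round(yaw,1),dz,None if q is None else np.round(q,2))
E
```

```text
[[0.57031619 0.20183159 0.118     ]
 [0.57692084 0.09083635 0.118     ]] [0.57361851 0.14633397 0.118     ] 0.11119156441858943
[[0.43532417 0.14902924 0.1255    ]
 [0.49883937 0.14537203 0.1255    ]]
[[0.6050582  0.08940829 0.118     ]]
[0.57361851 0.14633397 0.118     ]
-3.0 0.38 [ 0.53  0.42 -1.15  1.55  0.39  1.42  1.06]
-3.0 0.32 [ 0.51  0.45 -1.11  1.64  0.42  1.31  1.04]
-2.5 0.38 [ 0.59  0.5  -1.31  1.55  0.49  1.46  1.48]
-2.5 0.32 [ 0.59  0.57 -1.31  1.64  0.56  1.37  1.42]
-2.0 0.38 [ 0.59  0.5  -1.31  1.55  0.49  1.46  1.98]
-2.0 0.32 [ 0.59  0.57 -1.31  1.64  0.56  1.37  1.92]
-1.5 0.38 [ 0.59  0.5  -1.31  1.55  0.49  1.46  2.48]
-1.5 0.32 [ 0.59  0.57 -1.31  1.64  0.56  1.37  2.42]
-1.0 0.38 [-1.21  0.29  1.12  1.65 -0.27  1.37 -2.61]
-1.0 0.32 [-1.19  0.36  1.13  1.74 -0.34  1.26 -2.55]
-0.5 0.38 [ 0.4   0.33 -0.92  1.56  0.27  1.39 -2.62]
-0.5 0.32 [ 0.35  0.35 -0.85  1.65  0.28  1.26 -2.63]
0.0 0.38 [ 0.43  0.35 -0.98  1.56  0.29  1.39 -2.14]
0.0 0.32 [ 0.4   0.38 -0.93  1.65  0.32  1.27 -2.16]
0.5 0.38 [ 0.46  0.37 -1.03  1.55  0.32  1.4  -1.66]
0.5 0.32 [ 0.44  0.4  -0.99  1.65  0.35  1.28 -1.69]
1.0 0.38 [ 0.47  0.37 -1.04  1.55  0.32  1.4  -1.17]
1.0 0.32 [ 0.46  0.42 -1.03  1.65  0.37  1.29 -1.21]
1.5 0.38 [ 0.47  0.37 -1.03  1.55  0.32  1.4  -0.66]
1.5 0.32 [ 0.46  0.42 -1.03  1.65  0.37  1.29 -0.71]
2.0 0.38 [ 0.45  0.36 -1.01  1.55  0.31  1.4  -0.15]
2.0 0.32 [ 0.46  0.42 -1.03  1.65  0.37  1.29 -0.21]
2.5 0.38 [ 0.47  0.37 -1.04  1.55  0.32  1.4   0.33]
2.5 0.32 [ 0.47  0.42 -1.05  1.65  0.38  1.29  0.28]
3.0 0.38 [ 0.49  0.39 -1.07  1.55  0.34  1.41  0.82]
3.0 0.32 [ 0.49  0.44 -1.08  1.64  0.4   1.3   0.77]
```

```bash
python3 - <<'E'
from h import *
q=r.read_state()['joints']
r.goto_joints([-.25,.2,0,1.5,0,np.pi-1.7,-1.82])
s=r.read_state(); print(s['t'],s['ee_pos'],s['ee_rot'])
r.reach([.55,.146,.33],[np.pi,0,0])
r.dwell(.3); s=r.read_state(); print(s['t'],s['ee_pos'],s['ee_rot'],np.round(s['joints'],2))
im=optics.read_camera('wrist'); cv2.imwrite('pics/w1.png',im[:,:,::-1])
np.savez('w1.npz',p=s['ee_pos'],e=s['ee_rot'])
for n in ["press","handle_grip","lever_tab","lever","wrench"]:
    print(n,[(np.round(d['rect']).tolist(),round(d['score'],2)) for d in look_for(n,'wrist')[:2]])
C=cam('wrist',s); print(proj([[.5736,.1463,.1265]],C))
E
```

```text
4.2 [0.5626294  0.10818082 0.42528475] [ 3.14128438e+00  2.27931673e-04 -6.66299992e-04]
4.9917 [0.55092405 0.14549719 0.33154201] [-3.14095675e+00 -2.62769300e-03 -1.21978091e-03] [-0.29  0.23 -0.03  1.66  0.01  1.24 -1.9 ]
press [([195.0, 85.0, 129.0, 182.0], 0.94)]
handle_grip [([238.0, 116.0, 43.0, 150.0], 0.85)]
lever_tab [([250.0, 146.0, 19.0, 29.0], 0.54)]
lever [([249.0, 146.0, 16.0, 29.0], 0.5)]
wrench [([238.0, 116.0, 45.0, 151.0], 0.6)]
[[263.1422959  145.33216125]]
```

View pics/w1.png

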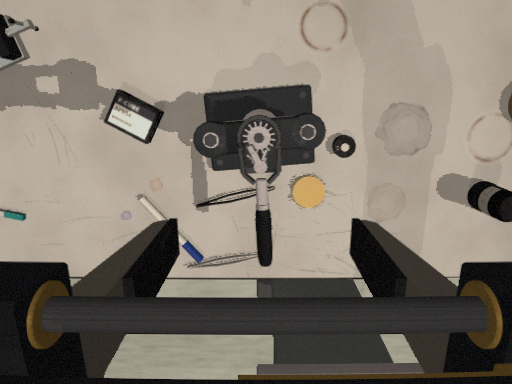

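The wrist view shows the press nearly square on: nuts at (211,140) and (308,132), wheel at (258,137), grip from (262,207) to (265,264), and the lever near (254,155), tilted to the left of the handle line.

```bash
python3 - <<'E'
from h import *
d=np.load('w1.npz'); s={'ee_pos':d['p'],'ee_rot':d['e']}; C=cam('wrist',s)
n=px2z([[211,140],[308,132]],.118,C); w=px2z([[258,137]],.132,C)[0]; g=px2z([[262.5,207],[264.5,264]],.13,C)
print(n,n.mean(0),w,g,np.linalg.norm(n[0]-n[1]),np.linalg.norm(g-w,axis=1))
v=n[0]-n[1]; print('press yaw',np.arctan2(v[1],v[0])-np.pi/2)
h=g[1]-w; ang=np.arctan2(h[1],h[0]); print('handle dir',ang)
im=cv2.imread('pics/w1.png')[110:190,220:300]; cv2.imwrite('pics/w1c.png',cv2.resize(im,(560,560),interpolation=cv2.INTER_CUBIC))
# expected tab left
u=np.array([np.cos(ang),np.sin(ang)])
for sgn in(-.4,.4):
    a=ang+np.pi+sgn; t=w[:2]+.03*u+.0225*np.array([np.cos(a),np.sin(a)]); print(sgn,t,proj([[*t,.1475]],C))
E
```

```text
[[0.57860286 0.20478015 0.118     ]
 [0.58738326 0.09632493 0.118     ]] [0.58299306 0.15055254 0.118     ] [0.58329132 0.15180121 0.132     ] [[0.5037344  0.14713903 0.13      ]
 [0.43246602 0.14491182 0.13      ]] 0.1088100622892088 [0.0797185  0.15099581]
press yaw 0.08078261757372895
handle dir -3.0959464556833916
-0.4 [0.57442467 0.14262515] [[266.60159194 147.10122131]]
0.4 [0.57362505 0.16013072] [[249.76721015 147.88589624]]
```

View pics/w1c.png

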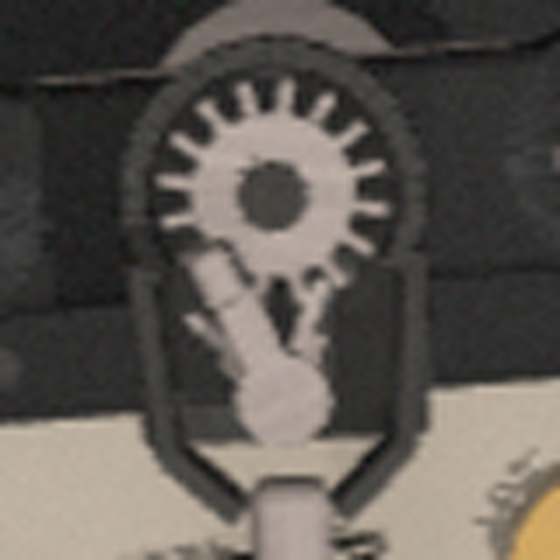

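The crop confirms the tab at about px (250,148), as predicted for the left-hand position. Now I'll push it over.

```bash
python3 - <<'E'
from h import *
f=lambda s:np.round(s['ft_force'],2)
o=[np.pi,0,.046]
effector.grip(0.0)
r.reach([.574,.192,.19],o); r.move_l([.574,.192,.1385],feed=.08,stop_force=6); r.dwell(.2)
s=r.read_state(); print(s['t'],s['ee_pos'],s['width'],f(s))
for y in np.arange(.184,.154,-.004):
    hit=r.move_l([.5745,y,.1385],feed=.03,stop_force=9); s=r.read_state(); print(hit,s['ee_pos'][1],f(s))
    if hit or abs(s['ft_force'][1])>6: break
r.move_l([s['ee_pos'][0],s['ee_pos'][1]+.015,.1385]); r.move_l([.574,.19,.2])
r.reach([.55,.146,.33],[np.pi,0,0]); r.dwell(.2); s=r.read_state(); print(s['t'])
im=optics.read_camera('wrist'); im=im[110:190,220:300,::-1]; cv2.imwrite('pics/w2c.png',cv2.resize(im,(400,400),interpolation=cv2.INTER_CUBIC))
E
```

```text
8.2833 [0.5743701  0.19215319 0.13904926] 0.0003347588420363869 [-0.11 -0.62  0.49]
False 0.18363460894620615 [-0.64  0.22 -0.7 ]
False 0.1796801557147236 [ 0.19  0.18 -0.26]
False 0.17622041394976432 [0.41 0.08 0.01]
False 0.17217377680214518 [1.34 2.14 0.39]
False 0.16763012903446353 [1.69 2.43 1.7 ]
False 0.16378289391489537 [1.79 2.91 0.59]
False 0.16004481611652496 [2.27 3.54 0.59]
False 0.15859694459682763 [1.29 7.76 0.03]
12.3417
```

View pics/w2c.png

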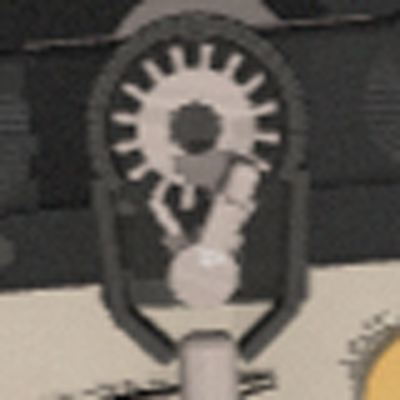

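The lever now lies fully right (tab at about px (268,146)), with the end stop felt. Next is the free-wheel back stroke.

```bash
cat >> h.py <<'E'
AX=np.array([.5832,.1513]); A0=np.pi+.046
def pose(phi,z=.1065,off=0.):
    "phi deg clockwise from the start; off: m extra, clockwise"
    a=A0-np.radians(phi)-off/.115
    return [AX[0]+.115*np.cos(a),AX[1]+.115*np.sin(a),z],[np.pi,0,a-np.radians(phi)*0]
def go(phi,feed=.06,sf=None,off=0.):
    p,o=pose(phi,off=off); hit=r.move_l(p,feed=feed,frame=o,stop_force=sf); return hit,tang()
def tang():
    s=r.read_state(); d=s['ee_pos'][:2]-AX; a=np.arctan2(d[1],d[0]); t=np.array([np.sin(a),-np.cos(a)])
    phi=-np.degrees((a-A0+np.pi)%(2*np.pi)-np.pi)
    return np.round([s['t'],phi,-s['ft_force'][:2]@t,s['ft_force'][:2]@[np.cos(a),np.sin(a)],s['ft_force'][2]],2)
E
python3 - <<'E'
from h import *
p,o=pose(0,.2)
for q in (0,-48,50):
    P,O=pose(q); print(np.round(kinematics.ik(P,O),2))
r.reach(p,o); effector.grip(.032); 
p,o=pose(0); print(r.move_l(p,feed=.06,stop_force=8)); r.dwell(.2); print(tang())
for ph in range(-8,-49,-8): print(go(ph,sf=10))
r.dwell(.2); print(tang())
go(-48,off=.006); r.dwell(.3); print('backed',tang())
im=optics.read_camera('wrist'); im=np.hstack([im]); cv2.imwrite('pics/w3.png',im[:,:,::-1])
E
```

```text
[ 0.59  0.84 -1.32  2.02  0.94  1.1   0.44]
[ 0.75  0.88 -1.33  1.97  0.97  1.14  1.46]
[-0.18  0.49 -0.4   1.9   0.26  0.8   0.03]
False
[17.12 -0.02 -0.41 -0.36  0.84]
(False, array([17.54, -7.98, -1.45, -0.14, -0.17]))
(False, array([ 17.96, -15.78,  -0.5 ,  -0.02,  -0.65]))
(False, array([ 18.38, -23.74,   0.22,  -0.44,  -0.34]))
(False, array([ 18.79, -31.71,   0.31,  -0.08,  -0.57]))
(False, array([ 19.21, -39.69,   1.03,  -0.06,   0.72]))
(False, array([ 19.62, -47.67,   0.07,  -0.91,   0.16]))
[ 19.82 -47.76   0.23  -0.16  -0.22]
backed [ 20.38 -45.1    0.44   1.6   -0.07]
```

View pics/w3.png

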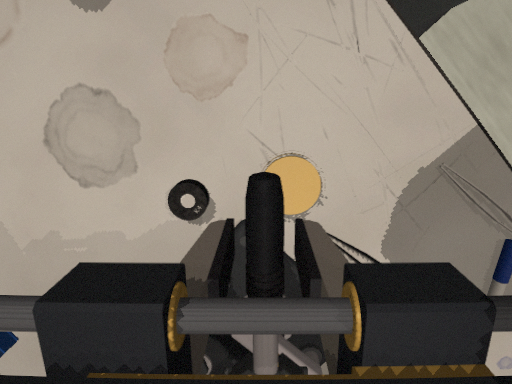

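The grip lies between the fingers, and the handle followed the back stroke at under 1.5 N. The dish at (292,185) and spare puck at (188,200) are untouched. Now I'll drive the part that must still be free, recording the pull.

```bash
cat >> h.py <<'E'
def avg(n=8):
    L=[]
    for _ in range(n): r.dwell(.02); L.append(tang())
    return np.round(np.mean(L,0),2)
E
python3 - <<'E'
from h import *
for ph in (-36,-24,-12,0,6): print(go(ph,sf=7.5),avg())
go(6,off=-.005); print('backed',avg())
E
```

```text
(False, array([ 20.88, -36.13,  -0.94,  -0.58,   0.72])) [ 20.95 -36.22  -0.1   -0.27   0.38]
(False, array([ 21.56, -24.21,   0.03,   0.44,   0.05])) [ 21.63 -24.25   0.16   0.19   0.16]
(False, array([ 22.24, -12.32,   1.37,  -0.54,   1.06])) [ 22.32 -12.32   1.44  -0.08   1.03]
(False, array([22.92, -0.32,  1.05, -1.05, -1.02])) [23.   -0.32  3.04 -0.46 -0.21]
(False, array([23.41,  5.94,  2.41, -0.32,  1.24])) [23.48  5.88  2.73  0.08  0.57]
backed [23.87  3.5   2.13  0.43 -0.4 ]
```

```bash
python3 - <<'E'
from h import *
print(avg(12)); go(2,off=-.005); print(avg(12))
print(go(14,feed=.04,sf=6.2),avg()); go(14,off=-.008); print('b',avg())
E
```

```text
[24.03  3.54  2.34  0.07 -0.77]
[ 2.452e+01 -1.500e-01 -2.600e-01 -1.100e-01 -1.000e-02]
(False, array([25.48, 13.7 ,  3.69, -0.58, -1.32])) [25.56 13.71  3.68 -1.62 -1.31]
b [ 2.598e+01  1.016e+01  1.830e+00 -2.000e-02 -1.210e+00]
```

```bash
python3 - <<'E'
from h import *
b=avg()[2]
for ph in (24,34,44,54):
    h,_=go(ph,feed=.04,sf=max(6.3-b,1.5)); a=avg(); b=a[2]; print(h,a)
    if h: break
E
```

```text
True [26.58 12.06  2.25 -0.61  1.37]
```

```bash
cat >> h.py <<'E'
def drive(end,step=8,target=6.8,maxhits=3,feed=.06):
    a=avg(6); hits=0; last=a[1]
    while a[1]<end-1 and hits<maxhits:
        h,f=go(min(a[1]+step+1,end),feed=feed,sf=max(target-a[2],2)); a=avg(6)
        hits=hits+1 if h and a[1]-last<2.5 else 0
        print(h,f[:3],a); last=a[1]
        if a[2]>6: break
E
python3 - <<'E'
from h import *
L=[]
for _ in range(10): r.dwell(.02); L.append(r.read_state()['ft_force'])
print(np.std(L,0))
drive(58)
E
```

```text
[0.44834947 0.4941152  0.70168062]
False [27.36 20.51  2.79] [27.42 20.47  2.87  0.46 -1.62]
True [27.67 21.79  2.8 ] [27.72 21.29  2.21 -0.54  1.46]
True [28.03 24.73  2.07] [28.09 24.24  2.4  -0.29  1.04]
True [28.37 26.26  2.7 ] [28.42 25.86  2.35 -0.87  1.5 ]
True [28.69 27.65  2.25] [28.75 27.26  2.27 -0.44  1.31]
True [29.02 28.89  2.01] [29.08 28.51  2.02 -0.52  1.12]
```

```bash
cat >> h.py <<'E'
def bstep(frm,to,target=6.5,feed=.05):
    go(frm,feed=.1,off=-.013); b=avg(5)
    h,f=go(to,feed=feed,sf=target); a=avg(6); print(h,'base',b[2],b[4],'end',f[1:],a); return h,a
E
python3 - <<'E'
from h import *
p=28
for to in (42,54):
    h,a=bstep(p,to); p=a[1]
    if h: break
E
```

```text
False base -0.0 0.23 end [41.74  2.42 -1.98  0.54] [30.58 41.75  3.03 -3.09 -0.9 ]
False base 0.84 -0.26 end [53.84  2.89 -2.93  0.15] [31.94 53.84  2.87 -2.6   0.13]
```

```bash
python3 - <<'E'
from h import *
p=54
print(np.round(r.read_state()['joints'],2))
for to in (66,78):
    h,a=bstep(p,to); p=a[1]
    if h: break
print(np.round(r.read_state()['joints'],2))
E
```

```text
[ 0.16  0.66 -0.89  1.86  0.63  0.94 -0.35]
False base 0.77 -0.2 end [65.85  2.37 -1.49  1.63] [33.3  65.86  2.95 -2.24  0.57]
False base 0.78 0.37 end [77.86  2.21 -3.12  0.84] [34.66 77.85  2.89 -1.73  1.04]
[ 0.06  0.68 -0.78  1.74  0.57  0.96 -0.69]
```

```bash
python3 - <<'E'
from h import *
p=78
for to in (88,98,108):
    h,a=bstep(p,to); p=a[1]
    if h: break
print(np.round(r.read_state()['joints'],2))
E
```

```text
False base 0.46 -0.32 end [87.87  2.41 -1.76  1.86] [35.93 87.86  2.86 -1.46  1.63]
False base 0.01 0.2 end [97.77  4.13 -2.56  1.83] [37.21 97.79  4.23 -1.81  2.37]
False base 0.98 -0.16 end [107.51   4.62  -1.7    2.29] [ 38.5  107.5    4.77  -1.24   2.46]
[-0.02  0.71 -0.64  1.61  0.49  0.99 -1.09]
```

The halted pull has gone from 2.9 N (free) to 4.8 N, with contact at about 90° and 17–19° of clamping turn. That makes roughly 110–130 N, about 1.5 times the free-running pull. I'll release here.

```bash
python3 - <<'E'
from h import *
print(avg(15))
go(107.5,feed=.06,off=-.010); effector.grip(.05); print(avg(5))
p=r.read_state()['ee_pos']; print(r.move_l([p[0],p[1],.26],feed=.12)); r.dwell(.3); print(avg(5))
im=optics.read_camera('scene'); cv2.imwrite('pics/end.png',cv2.resize(im[110:290,110:340,::-1],None,fx=3,fy=3))
E
```

```text
[ 38.67 107.49   4.93  -1.2    2.51]
[ 39.63 102.77  -0.29  -0.41   0.55]
False
[ 4.1450e+01  1.0268e+02 -1.4000e-01 -2.5000e-01  3.0000e-02]
```

View pics/end.png

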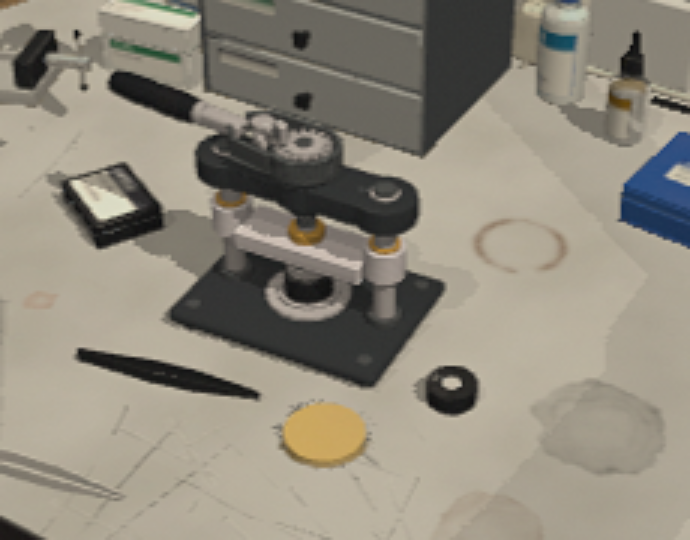

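The picture shows the foot down on the puck at about (308,275), the handle swung back left at (150,90), the bystanders in place and the gripper clear.

```bash
python3 -c "
from rig import r
print(r.hand_in())"
```

```text
the job is handed in; nothing more can be done
None
```

I handed the job in after about 41 s of robot time: lever flipped fully to lowering, free-wheel back stroke of about 44° done, and puck clamped at an estimated 110–130 N, going by pull and turn angle. The robot is clear and the things around the press are where they were.

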